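Fetch the spare lens and latch the spares case

ROBOT

A 6-joint arm with a two-finger parallel gripper is mounted at the origin on the work surface. World frame = base frame: x ahead of the robot, y to its left, z up, the work surface at z = 0. Lengths are in mm, angles in rad, forces in N, time in s.
With the tool pointing down it reaches from about 350 to 975 mm from the base axis. Payload 4.9 kg.
Tool frame: the origin (TCP) lies midway between the tips of the shut fingers; the grasp point (between the pads) lies arm.pinch_z behind it (arm.pinch_z is the distance from the TCP to the grasp point, in mm); z points along the fingers, y is the line along which they close (so a half turn about z gives the same grasp; the last joint's range is limited). The gripper opens to 85 mm and grips with 20 to 120 N. Pads are 22 mm wide; open, the fingers measure 114 mm over their backs; the gripper's body (76 mm by 85 mm) begins 54 mm behind the grasp point. The pads swing forward as they close: fully open they stand 13 mm farther back than shut.
Start: joints at [-1.245, 0.053, 1.613, -0, 1.476, -0.119], TCP at [268.916, -564.168, 231.304] pointing down, gripper open.
Joint ranges: [-3.01, 3.01], [-1.01, 2.22], [0.06, 2.58], [-1.02, 4.17], [0.09, 2.62], [-3.14, 3.14]. Speed limits (rad/s): [2.57, 2.57, 3.14, 3.14, 3.14, 3.14].

INTERFACE

Orientations are given as a rotation vector (axis times angle).
In Python, from station import arm gives the robot as it stands.
- The arm moves only by the shell command python3 -m creep 'ROWS'. ROWS is JSON, a list of rows, each a list of 7 numbers: the turn, a rotation vector about the tool's x, y, z in rad, then the shift along the tool's x, y, z in mm, then the opening, from -1 (shut) to 1 (fully open). A call has 1 to 8 rows; each row shifts and turns the commanded pose from where the row before left it, along the tool's axes as they then stand; what a row does not reach is not made up. A row lasts 1/12 s, in which the tool goes at most 41.7 mm and 7.16 degrees, less where a joint would pass 70% of its speed; a pose out of reach is approached as far as the arm can. A call is refused whole if a number of a shift passes 41.7 or a number of a turn 0.125, either way. A call with a gripper value outside its range is refused whole. The fingers move at their own pace and stop on an object; the grip force is fixed at half the most. Time passes only in rows, so rows that do not move let the fingers close. It gives the time, the measured TCP pose, the force, the opening and the grip force at its end, in the units of the state.
- arm.sense(): the state, without advancing time (a new reading comes with each control period).
- arm.get_image(name): name is "scene" or "top" or "wrist"; returns a dict with "image" (384x512x3 uint8, blue, green, red), "depth" (384x512 float32, mm along the optical axis (not along the pixel's ray), 0 where there is no reading), "intrinsics" (3x3 intrinsics, pixels), "dist" ([k1, k2, p1, p2, k3] as OpenCV has them; the pictures are not rectified), "extrinsics" (4x4, takes a point from camera to world coordinates); the wrist camera has in their place "T_tool_cam" (4x4, takes a point from camera to tool coordinates, whose origin is the TCP and whose axes are the flange's). Camera axes: x right, y down, z forward; pixel columns grow to the right and rows downward; lengths in mm; the calibration is good to about 2 mm. A picture is of the moment at which its call begins: read the wrist's pose just before it.
- arm.close_job(): hands the job in; it is judged then, once.
Trained networks look in the newest picture that a camera, given by its name, has taken for a name from the list of things; names that differ only in an ending like _2 or _b are one class to them, and where a whole thing is asked for, a point or a joint stands for the part that bears it (a point fixed in the world has none). Each returns a list of dicts, best first, with "confidence" (0 to 1); they miss things now and then, are a little off and sometimes report something else, mostly with a low value. They report only what shows in the picture. A call takes as long as a camera call. They do not tell look-alikes from the thing itself.
- arm.spot_in(camera, thing): "position" ([x, y, z] in mm, in world coordinates, good to about 4 mm: the middle of the surface that is visible of it).
- arm.landmark_of(camera, thing): "position" ([x, y, z] in mm, in world coordinates, good to about 4 mm: a listed point, or the origin of a listed thing).
The state is a dict: "clock": time; "joint_pos": joint angles; "joint_vel": joint speeds; "joint_efforts": joint torques, N m; "ee_pos": TCP position; "tool_rot": TCP orientation; "force": force on the tool from outside, world axes, zero at the start; "wrist_torque": the same for the moment, N m; "width": finger opening in mm; "grasp_force": force on a finger pad.
Only numpy, scipy, OpenCV 4.12 (cv2) and the standard library are available. Lean on these libraries where they do the work, as an engineer would, in place of code of your own. Each camera call takes 0.05 s, during which the arm holds its last target. There are 200 camera calls.

TASK

Lift the round amber lens out of the open aluminium case and set it down flat in the middle of the cork pad, without dropping it. Then close the case's lid fully, and after that swing the steel hasp over onto the lid and push it down until its end snaps fully home under the spring catch, firmly but without forcing it (about 45 N is too much). Leave the clamp where it lies in the case, and do not shift the pencil tumbler, the pointer stick or the roll of tape.

Things in the scene. Friction and masses are not known exactly. Their poses are not given: they have to be found in the camera images.
- case: fixed open aluminium box, 180 (its x) x 260 (its y) x 75 mm high, walls and floor 5 mm. Origin: centre of its underside, z up. The lid's hinge line runs along y at x=+90, z=75 mm; the hasp's hinge line runs along y at x=-100, z=93 mm, in the middle of the long side away from the lid's hinge. The inside is about 170 x 250 mm
- lid (a joint): angle of the lid, rad: 0 = shut flat on the case, about 1.6-1.9 = standing open (as at the start). Stiff hinge: it stays where it is left, turning it takes 3 to 8 N near its free edge. Turns about the case's +y axis
- lid_hinge_line (a point): middle of the lid's hinge line, at the lid's underside. The lid is an 8 mm plate, 264 mm wide (along the hinge), 185 mm from hinge line to free edge. On its outer face, in the middle of its width, stands the catch: 50 mm wide, 40 to 80 mm from the hinge line, up to 31 mm high over the outer face
- lid_edge (a point): middle of the lid's free edge (moves with the lid)
- hasp (a joint): angle of the hasp, rad: 0 = fully home, lying level over the shut lid (5 mm above it) with its end under the catch; 1.57 = upright; 2.3-2.7 = folded back away from the case (as at the start). Stiff hinge: stays where it is left. Its end meets the sprung nose of the catch at about 0.14 rad, passes it at about 0.07 rad, and needs about 8 to 18 N pushed down 80 mm from its hinge line
- hasp_hinge_line (a point): middle of the hasp's hinge line. The hasp is a flat riveted steel strap, 44 mm wide (along the hinge), 5 mm thick, 113 mm from hinge line to end
- hasp_tip (a point): middle of the hasp's free end (moves with the hasp)
- lens: amber glass lens in a round aluminium mount, 60 mm diameter; straight-sided mount 26 mm high, glass dome on top to 36 mm. Origin: centre of its underside, z up. Stands flat on the floor of the case, in one half of it
- pad: square cork pad fixed on the desk, 120 x 120 x 6 mm. Origin: centre of its underside
- clamp: dark steel clamp, 50 x 22 x 45 mm, lying loose in the other half of the case. Origin: centre of its underside
- tumbler: pewter tumbler of pencils, 72 mm across, 95 mm high, pencils to 175 mm, loose. Origin: centre of its underside
- stick: rubber-tipped pointer stick, 370 mm long, 18 mm thick, lying at the back of the desk, loose. Origin: middle of its underside, along its x axis
- tape: roll of grey tape, 96 mm across, 24 mm high, lying flat, loose. Origin: centre of its underside
Mind the look-alikes: they are no part of the job. What is shaped like the lens but turquoise is not meant. There is more than one size of the pad; the one meant has the size given above.

How it is judged (in metres and radians):
On the way, in this order (a step that is already met when the one before it is completed fails the run):
1. the lens stands flat in the middle of the pad, let go (horizontal distance between lens and pad below 0.03 m and height (world z) of lens below 0.012 m and angle between lens's own z axis and vertical below 0.1 rad and contact force between the fingers and lens below 0.1 N), for 0.2 s.
2. the lid is fully shut (value of joint lid below 0.04 rad), for 0.2 s.
3. the hasp is snapped home over the lid (value of joint lid below 0.04 rad and value of joint hasp below 0.035 rad), for 0.2 s.
At the end, for the whole second after the job is handed in: The lens stands flat (within 0.1 rad) and still on the cork pad, its centre within 30 mm of the pad's centre; the lid is shut (under 0.04 rad); the hasp is home under the catch (under 0.035 rad); the clamp is still in the case within 40 mm of its place (all of step 1 and all of step 3 and linear speed of lens below 0.01 m/s and distance of clamp from where it was at the start of the episode below 0.04 m); the robot touches nothing.
It fails at once if lens let go of more than 40 mm above the desk (height (world z) of lens above 0.046 m and contact force between the fingers and lens below 0.05 N).
It fails at once if hasp forced down with more than 45 N (value of joint hasp below 0.2 rad and value of joint lid below 0.1 rad and contact force between the fingers and case above 45 N).
It fails at once if tumbler, stick or tape moved more than 30 mm, or the tumbler tipped (distance of any of tumbler, stick, tape from where it was at the start of the episode above 0.03 m or angle between tumbler's own z axis and vertical above 0.4 rad).
It also fails if it takes over 72 s, if anything falls off the work surface, if the arm or the gripper's body presses on something with over 40 N, if the wrist force passes 120 N, or if a joint passes its speed limit or range.

## Working session

There is one attempt and no reset: what is moved stays moved. The work goes in short steps, Python scripts to look and compute and a shell command to move; the robot and the scene stay as the last step left them, time stands still between calls to the robot, and variables do not carry over. Pictures are saved under pics/ and viewed, at most 10 in all, crops included, and the job is handed in when it is done.

```bash
ls; mkdir -p pics
python3 - <<'E'
from station import arm
import cv2,numpy as np
s=arm.sense();print({k:np.round(v,3).tolist() for k,v in s.items()},arm.pinch_z)
a=arm.get_image("scene");b=arm.get_image("top")
cv2.imwrite("pics/s.png",a["image"]);cv2.imwrite("pics/t.png",b["image"])
for c in("top","scene"):
  for t in("case","lid","lid_hinge_line","lid_edge","hasp","hasp_hinge_line","hasp_tip","lens","pad","clamp","tumbler","stick","tape"):
    print(c,t,[(np.round(d["position"]).tolist(),round(d["confidence"],2)) for d in arm.landmark_of(c,t)] if t not in("lid","hasp") else [(np.round(d["position"]).tolist(),round(d["confidence"],2)) for d in arm.spot_in(c,t)])
print(arm.sense()["clock"])
E
```

```text
pics
{'clock': 0.0, 'joint_pos': [-1.245, 0.053, 1.614, 0.0, 1.476, -0.119], 'joint_vel': [-0.002, -0.002, 0.001, 0.0, 0.001, -0.0], 'joint_efforts': [-0.0, -39.369, -37.017, -0.0, 0.007, -0.0], 'ee_pos': [268.705, -563.585, 230.057], 'tool_rot': [-3.062, -0.692, 0.0], 'force': [-0.746, -1.061, 0.664], 'wrist_torque': [-0.028, -0.034, -0.017], 'grasp_force': 0.0, 'width': 85.083} 18.700000000000003
top case [([562.0, 1.0, -6.0], 0.94)]
top lid [([584.0, 114.0, 179.0], 0.72)]
top lid_hinge_line [([582.0, 86.0, 70.0], 0.58), ([694.0, 317.0, 0.0], 0.15)]
top lid_edge [([588.0, 136.0, 252.0], 0.96), ([539.0, -100.0, 92.0], 0.64)]
top hasp [([526.0, -141.0, 137.0], 0.95)]
top hasp_hinge_line [([542.0, -98.0, 93.0], 0.91), ([580.0, 84.0, 72.0], 0.28)]
top hasp_tip [([522.0, -175.0, 171.0], 0.59), ([779.0, 55.0, 2.0], 0.57)]
top lens [([494.0, 18.0, 4.0], 0.74), ([358.0, 4.0, 1.0], 0.65)]
top pad [([286.0, 318.0, -0.0], 0.62), ([499.0, -348.0, -2.0], 0.6)]
top clamp [([625.0, -8.0, 5.0], 0.55), ([778.0, 55.0, 2.0], 0.17)]
top tumbler [([499.0, -348.0, -2.0], 0.64)]
top stick [([780.0, 56.0, 3.0], 0.79), ([582.0, 85.0, 72.0], 0.17)]
top tape [([694.0, 315.0, 1.0], 0.78), ([468.0, 376.0, -1.0], 0.52)]
scene case [([560.0, -4.0, -0.0], 0.85)]
scene lid [([612.0, 115.0, 208.0], 0.57)]
scene lid_hinge_line [([583.0, 85.0, 80.0], 0.74)]
scene lid_edge [([591.0, 131.0, 251.0], 0.82)]
scene hasp [([531.0, -141.0, 130.0], 0.84)]
scene hasp_hinge_line [([541.0, -99.0, 93.0], 0.65), ([500.0, -350.0, 3.0], 0.55)]
scene hasp_tip [([520.0, -179.0, 170.0], 0.85)]
scene lens [([497.0, 18.0, 2.0], 0.89), ([352.0, 7.0, -2.0], 0.68)]
scene pad [([470.0, 375.0, 2.0], 0.72), ([288.0, 319.0, -0.0], 0.58)]
scene clamp [([620.0, -4.0, 4.0], 0.75)]
scene tumbler [([500.0, -349.0, 0.0], 0.75)]
scene stick [([780.0, 58.0, 1.0], 0.81), ([501.0, -350.0, 1.0], 0.72)]
scene tape [([695.0, 310.0, 1.0], 0.78)]
1.4
```

View pics/t.png

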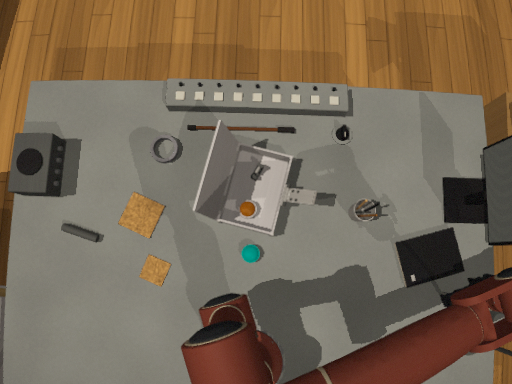

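View pics/s.png

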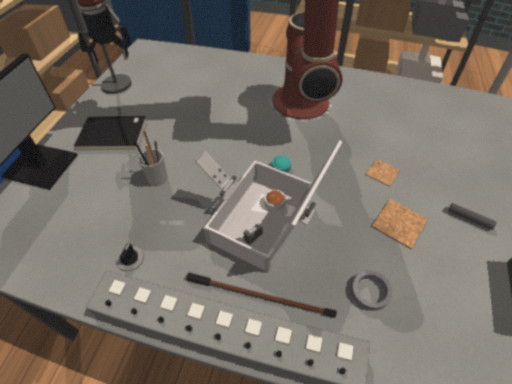

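The top view shows:
- The amber lens is at about (248,209) in the open case and the clamp at (258,171). The lid stands open to the left, and the hasp is folded out to the right at (310,197).
- The turquoise decoy is at (251,253).
- The larger cork pad is at (143,215) and the smaller one at (156,269).

The scene view agrees with this. Next I'll refine the positions by colour and depth.

```bash
cat > h.py <<'E'
from station import arm
import cv2,numpy as np
from scipy.spatial.transform import Rotation as R
def cloud(name):
    s=arm.sense();im=arm.get_image(name);h,w=im["depth"].shape
    u,v=np.meshgrid(np.arange(w),np.arange(h))
    p=cv2.undistortPoints(np.stack([u,v],-1).reshape(-1,1,2).astype(np.float64),im["intrinsics"],im["dist"]).reshape(h,w,2)
    P=np.dstack([p,np.ones((h,w))])*im["depth"][...,None]
    if name=="wrist":
        T=np.eye(4);T[:3,:3]=R.from_rotvec(s["tool_rot"]).as_matrix();T[:3,3]=s["ee_pos"];T=T@im["T_tool_cam"]
    else:T=np.array(im["extrinsics"])
    return im["image"],P@T[:3,:3].T+T[:3,3],im["depth"]>0
def go(xyz,az=None):
    "shift in tool axes to xyz, and turn about tool z so that tool y has azimuth az, tool down"
    s=arm.sense();M=R.from_rotvec(s["tool_rot"]);m=M.as_matrix()
    d=np.array(xyz)-s["ee_pos"];print("pos",np.round(s["ee_pos"],1),"F",np.round(s["force"],1),"w",round(s["width"],1),"t",s["clock"])
    print("shift tool",np.round(M.inv().apply(d),1))
    if az is not None:
        z=np.array([0,0,-1.]);y=np.array([np.cos(az),np.sin(az),0]);W=R.from_matrix(np.c_[np.cross(y,z),y,z])
        print("rotvec tool",np.round((M.inv()*W).as_rotvec(),3),"shift in new axes",np.round(W.inv().apply(d),1))
E
python3 - <<'E'
from h import *
for n in("top","scene"):
    I,P,ok=cloud(n);hsv=cv2.cvtColor(I,cv2.COLOR_BGR2HSV)
    m=(hsv[...,0]>5)&(hsv[...,0]<25)&(hsv[...,1]>90)&ok
    for nm,c,r,z0,z1 in(("lens",(495,18),45,12,60),("big",(469,375),100,2,12),("small",(287,319),80,2,12)):
        q=P[m&(np.hypot(P[...,0]-c[0],P[...,1]-c[1])<r)&(P[...,2]>z0)&(P[...,2]<z1)]
        if len(q)>5:
            b=cv2.minAreaRect(q[:,:2].astype(np.float32));print(n,nm,len(q),np.round(b[0]),np.round(b[1]),round(b[2]),np.round(q.mean(0)),np.round(q[:,2].max()))
go((495,18,200),np.deg2rad(77.5)-np.pi)
E
```

```text
top lens 180 [499.  21.] [43. 46.] 2 [499.  21.  38.] 47.0
top big 1181 [471. 376.] [121. 121.] 67 [471. 376.   6.] 12.0
top small 472 [289. 319.] [81. 81.] 69 [289. 319.   5.] 11.0
scene lens 183 [500.  23.] [44. 43.] 44 [501.  24.  38.] 44.0
scene big 1462 [469. 377.] [120. 122.] 68 [471. 377.   6.] 11.0
scene small 453 [287. 321.] [80. 83.] 70 [288. 320.   5.] 11.0
pos [ 268.9 -564.2  231.3] F [-0.2  1.1 -0.2] w 85.4 t 1.5
shift tool [ 454.6 -428.2   31.3]
rotvec tool [-0.     0.     0.663] shift in new axes [  94.7 -617.3   31.3]
```

```bash
python3 -m creep '[[0,0,0.11,0,0,0,1],[0,0,0.11,0,0,0,1],[0,0,0.11,0,0,0,1],[0,0,0.11,0,0,0,1],[0,0,0.11,0,0,0,1],[0,0,0.113,0,0,0,1]]'
python3 -m creep '[[0,0,0,6,-39,0,1],[0,0,0,6,-39,0,1],[0,0,0,6,-39,0,1],[0,0,0,6,-39,0,1],[0,0,0,6,-39,0,1],[0,0,0,6,-39,0,1],[0,0,0,6,-39,0,1],[0,0,0,6,-39,0,1]]'
python3 -m creep '[[0,0,0,6,-39,0,1],[0,0,0,6,-39,0,1],[0,0,0,6,-39,0,1],[0,0,0,6,-39,0,1],[0,0,0,6,-39,5,1],[0,0,0,6,-39,5,1],[0,0,0,6,-39,5,1],[0,0,0,1,-36,5,1]]'
python3 -m creep '[[0,0,0,0,0,0,1],[0,0,0,0,0,0,1],[0,0,0,0,0,0,1]]'
python3 - <<'E'
from h import *
I,P,ok=cloud("wrist");cv2.imwrite("pics/w1.png",I);hsv=cv2.cvtColor(I,cv2.COLOR_BGR2HSV)
m=(hsv[...,0]>5)&(hsv[...,0]<25)&(hsv[...,1]>90)&ok&(np.hypot(P[...,0]-498,P[...,1]-21)<50)&(P[...,2]>12)
q=P[m];print(len(q),np.round(cv2.minEnclosingCircle(q[:,:2].astype(np.float32))[0],1),np.round(q.mean(0)),q[:,2].max())
print([(np.round(d["position"]),d["confidence"]) for d in arm.landmark_of("wrist","lens")])
go((498,21,60),np.deg2rad(77.5)-np.pi)
E
```

```text
clock: 2.0
ee_pos: [268.9, -564.2, 231.3]
tool_rot: [-3.122, 0.351, -0.0]
force: [0.6, 0.9, -0.2]
width: 85.3
grasp_force: 0.0
clock: 2.67
ee_pos: [383.6, -268.2, 231.5]
tool_rot: [3.122, -0.343, 0.001]
force: [-1.1, -0.4, -0.8]
width: 85.4
grasp_force: 0.0
clock: 3.33
ee_pos: [492.9, 24.6, 211.5]
tool_rot: [-3.123, 0.341, -0.002]
force: [1.9, -0.4, -0.7]
width: 85.2
grasp_force: 0.0
clock: 3.58
ee_pos: [492.1, 22.3, 211.4]
tool_rot: [3.122, -0.341, 0.0]
force: [0.5, 0.4, 0.1]
width: 85.2
grasp_force: 0.0
1875 [503.6  27.3] [499.  23.  39.] 307.82419838043256
[(array([352.,   7.,  -1.]), 0.89), (array([496.,  22.,   3.]), 0.62)]
pos [492.2  21.3 211.6] F [ 0.3 -0.5 -0.2] w 84.9 t 3.6833
shift tool [  5.6  -1.  151.6]
rotvec tool [ 0.    -0.001 -0.002] shift in new axes [  5.7  -0.9 151.6]
```

View pics/w1.png

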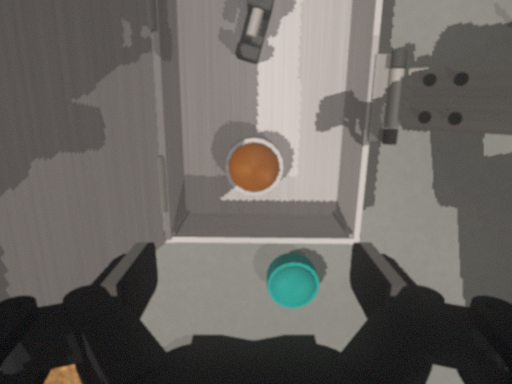

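The wrist view shows the amber lens at (254,166), square to the case, with the lid on the left and the hasp on the right. I'll descend now.

```bash
python3 -m creep '[[0,0,0,6,-1.5,35,1],[0,0,0,0,0,35,1],[0,0,0,0,0,35,1],[0,0,0,0,0,35,1],[0,0,0,0,0,25,1],[0,0,0,0,0,15,1],[0,0,0,0,0,0,1]]'
python3 -m creep '[[0,0,0,0,0,10,1],[0,0,0,0,0,6,1],[0,0,0,0,0,5,1],[0,0,0,0,0,3,1],[0,0,0,0,0,0,1]]'
python3 -c "
from h import *
go((498,22,7))"
```

```text
clock: 4.27
ee_pos: [495.0, 21.4, 27.3]
tool_rot: [3.122, -0.346, -0.012]
force: [-0.6, -0.9, -0.7]
width: 85.8
grasp_force: 0.0
clock: 4.68
ee_pos: [498.4, 22.1, 7.3]
tool_rot: [3.122, -0.342, 0.0]
force: [-1.0, -2.6, -1.4]
width: 85.5
grasp_force: 0.0
pos [498.4  22.1   7.3] F [-1.  -2.6 -1.4] w 85.5 t 4.6833
shift tool [-0.4  0.2  0.3]
```

```bash
python3 -m creep '[[0,0,0,0,0,0,0.3],[0,0,0,0,0,0,0.0],[0,0,0,0,0,0,-1],[0,0,0,0,0,0,-1],[0,0,0,0,0,0,-1],[0,0,0,0,0,0,-1],[0,0,0,0,0,0,-1],[0,0,0,0,0,0,-1]]'
python3 -m creep '[[0,0,0,0,0,-2,-1],[0,0,0,0,0,-4,-1],[0,0,0,0,0,-6,-1],[0,0,0,0,0,-8,-1],[0,0,0,0,0,0,-1],[0,0,0,0,0,0,-1]]'
python3 - <<'E'
from h import *
I,P,ok=cloud("wrist");cv2.imwrite("pics/w2.png",I)
E
```

```text
clock: 5.35
ee_pos: [499.5, 22.6, 8.5]
tool_rot: [-3.123, 0.342, -0.003]
force: [-0.4, 0.3, 6.6]
width: 57.9
grasp_force: 65.3
clock: 5.85
ee_pos: [498.9, 22.5, 28.1]
tool_rot: [-3.123, 0.342, -0.003]
force: [-0.4, 1.5, -2.5]
width: 58.1
grasp_force: 64.6
```

View pics/w2.png

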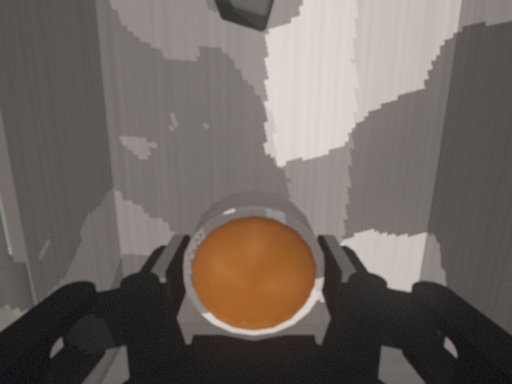

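The lens is held squarely. I'll lift it over the lid and carry it to the pad.

```bash
python3 -m creep '[[0,0,0,0,0,-20,-1],[0,0,0,0,0,-38,-1],[0,0,0,0,0,-40,-1],[0,0,0,0,0,-40,-1],[0,0,0,0,0,-40,-1],[0,0,0,0,0,-40,-1],[0,0,0,0,0,-40,-1],[0,0,0,0,0,-35,-1]]'
python3 -m creep '[[0,0,0,-6,-20,0,-1],[0,0,0,-11,-37,0,-1],[0,0,0,-12,-38,0,-1],[0,0,0,-12,-38,0,-1],[0,0,0,-12,-38,0,-1],[0,0,0,-12,-38,0,-1],[0,0,0,-12,-38,0,-1],[0,0,0,-12,-38,0,-1]]'
python3 -m creep '[[0,0,0,-11,-36,0,-1],[0,0,0,-5,-18,0,-1],[0,0,0,0,0,0,-1],[0,0,0,0,0,0,-1]]'
python3 -c "
from h import *
go((470,376.5,40),np.deg2rad(77.5)-np.pi)"
```

```text
clock: 6.57
ee_pos: [498.2, 22.6, 322.9]
tool_rot: [-3.123, 0.342, -0.002]
force: [0.4, -0.1, -2.7]
width: 58.0
grasp_force: 65.1
clock: 7.23
ee_pos: [472.3, 321.9, 319.6]
tool_rot: [3.122, -0.342, -0.001]
force: [0.7, -0.6, -2.1]
width: 57.5
grasp_force: 65.2
clock: 7.57
ee_pos: [468.7, 376.8, 319.2]
tool_rot: [3.122, -0.339, -0.002]
force: [1.2, -0.7, -2.8]
width: 57.9
grasp_force: 65.3
pos [468.7 376.8 319.2] F [ 1.2 -0.7 -2.8] w 57.9 t 7.5667
shift tool [  1.7  -0.5 279.2]
rotvec tool [0.002 0.001 0.002] shift in new axes [  1.3   0.  279.2]
```

```bash
python3 -m creep '[[0,0,0,1.5,0,25,-1],[0,0,0,0,0,40,-1],[0,0,0,0,0,40,-1],[0,0,0,0,0,40,-1],[0,0,0,0,0,40,-1],[0,0,0,0,0,40,-1],[0,0,0,0,0,35,-1],[0,0,0,0,0,25,-1]]'
python3 -m creep '[[0,0,0,0,0,8,-1],[0,0,0,0,0,4,-1],[0,0,0,0,0,4,-1],[0,0,0,0,0,2,-1],[0,0,0,0,0,0,-1],[0,0,0,0,0,0,-1]]'
```

```text
clock: 8.23
ee_pos: [469.0, 373.0, 31.1]
tool_rot: [3.119, -0.345, -0.006]
force: [0.1, -0.6, -3.2]
width: 58.2
grasp_force: 65.4
clock: 8.73
ee_pos: [472.0, 376.6, 19.3]
tool_rot: [-3.121, 0.342, -0.004]
force: [-0.3, -0.4, -2.6]
width: 58.0
grasp_force: 65.3
```

```bash
python3 -m creep '[[0,0,0,0,0,2,-1],[0,0,0,0,0,1,-1],[0,0,0,0,0,0,-1]]'
```

```text
clock: 8.98
ee_pos: [470.7, 376.0, 14.5]
tool_rot: [-3.123, 0.342, -0.0]
force: [-0.2, -0.2, -3.1]
width: 58.0
grasp_force: 65.3
```

Force is still the free lens weight, so I'll keep going down until contact.

```bash
python3 -m creep '[[0,0,0,0,0,2,-1],[0,0,0,0,0,0,-1],[0,0,0,0,0,0,-1]]';python3 -m creep '[[0,0,0,0,0,1,-1],[0,0,0,0,0,0,-1],[0,0,0,0,0,0,-1]]';python3 -m creep '[[0,0,0,0,0,1,-1],[0,0,0,0,0,0,-1],[0,0,0,0,0,0,-1]]'
```

```text
clock: 9.23
ee_pos: [470.5, 375.9, 12.0]
tool_rot: [3.123, -0.342, -0.001]
force: [-0.1, -0.2, -2.4]
width: 58.1
grasp_force: 65.3
clock: 9.48
ee_pos: [470.7, 375.9, 11.2]
tool_rot: [3.123, -0.342, -0.0]
force: [-0.1, 0.3, -1.8]
width: 57.8
grasp_force: 65.3
clock: 9.73
ee_pos: [470.7, 375.9, 10.2]
tool_rot: [3.123, -0.342, -0.0]
force: [1.0, 0.0, -3.3]
width: 57.9
grasp_force: 65.3
```

```bash
python3 -m creep '[[0,0,0,0,0,1,-1],[0,0,0,0,0,0,-1],[0,0,0,0,0,0,-1]]';python3 -m creep '[[0,0,0,0,0,0.5,-1],[0,0,0,0,0,0,-1],[0,0,0,0,0,0,-1]]'
```

```text
clock: 9.98
ee_pos: [470.9, 376.1, 9.5]
tool_rot: [-3.123, 0.342, -0.0]
force: [-0.5, 0.2, -0.2]
width: 58.1
grasp_force: 65.6
clock: 10.23
ee_pos: [470.9, 376.1, 9.5]
tool_rot: [-3.123, 0.342, -0.0]
force: [-3.1, -1.8, 4.4]
width: 58.0
grasp_force: 65.8
```

```bash
python3 -m creep '[[0,0,0,0,0,0,0.5],[0,0,0,0,0,0,1],[0,0,0,0,0,0,1],[0,0,0,0,0,0,1],[0,0,0,0,0,0,1],[0,0,0,0,0,0,1]]'
python3 -m creep '[[0,0,0,0,0,-10,1],[0,0,0,0,0,-20,1],[0,0,0,0,0,-35,1],[0,0,0,0,0,-35,1],[0,0,0,0,0,-35,1],[0,0,0,0,0,0,1]]'
python3 - <<'E'
from h import *
for n in("wrist","top"):
    I,P,ok=cloud(n);hsv=cv2.cvtColor(I,cv2.COLOR_BGR2HSV)
    if n=="wrist":cv2.imwrite("pics/w3.png",I)
    m=ok&(np.hypot(P[...,0]-471,P[...,1]-376)<45)&(P[...,2]>26)&(P[...,2]<50)
    q=P[m];print(len(q),cv2.minEnclosingCircle(q[:,:2].astype(np.float32)))
I,P,ok=cloud("top")
# lid outline, case top rim
for t in("lid_edge","lid_hinge_line","hasp_hinge_line","hasp_tip"):print(t,[(np.round(d["position"]).tolist(),round(d["confidence"],2)) for d in arm.landmark_of("top",t)])
m=ok&(P[...,2]>66)&(P[...,2]<84)&(np.hypot(P[...,0]-561,P[...,1])<175);q=P[m];print(len(q),cv2.minAreaRect(q[:,:2].astype(np.float32)))
m=ok&(P[...,2]>240)&(P[...,2]<275)&(np.hypot(P[...,0]-588,P[...,1]-134)<175);q=P[m];print(len(q),cv2.minAreaRect(q[:,:2].astype(np.float32)),q[:,2].max())
E
```

```text
clock: 10.73
ee_pos: [470.7, 375.9, 8.7]
tool_rot: [-3.123, 0.342, -0.0]
force: [-0.2, -0.4, -0.1]
width: 85.3
grasp_force: 0.0
clock: 11.23
ee_pos: [475.1, 378.7, 154.3]
tool_rot: [-3.113, 0.341, -0.02]
force: [1.3, 0.9, 1.9]
width: 85.2
grasp_force: 0.0
3741 ((470.6852111816406, 378.4319152832031), 29.853490829467773)
136 ((472.6727600097656, 376.5215759277344), 31.080047607421875)
lid_edge [([588.0, 137.0, 251.0], 0.97), ([694.0, 319.0, -1.0], 0.57)]
lid_hinge_line [([583.0, 87.0, 74.0], 0.67)]
hasp_hinge_line [([541.0, -100.0, 92.0], 0.64)]
hasp_tip [([525.0, -174.0, 175.0], 0.77), ([564.0, -1.0, -4.0], 0.18)]
613 ((563.106201171875, -8.435623168945312), (195.51425170898438, 263.30035400390625), 76.93364715576172)
436 ((593.7982788085938, 129.8509979248047), (12.26999282836914, 261.0567626953125), 77.001953125) 258.09137879688467
```

View pics/w3.png

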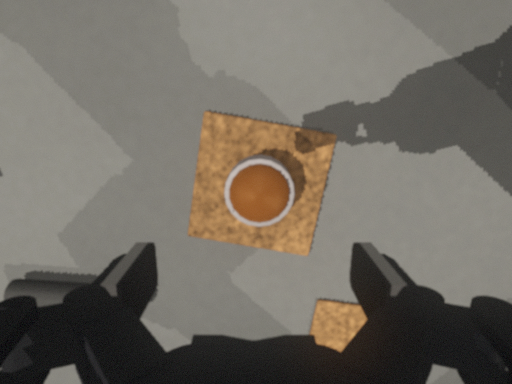

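The lens stands centred on the 120 mm pad, at (260,190) in the picture. Next I'll go behind the lid with the fingers shut.

```bash
python3 -m creep '[[0,0,0,20,17,-10,-1],[0,0,0,35,30,-10,-1],[0,0,0,35,30,-10,-1],[0,0,0,35,30,-10,-1],[0,0,0,30,27,-6,-1],[0,0,0,17,15,-5,-1],[0,0,0,0,0,0,-1],[0,0,0,0,0,0,-1]]'
cat >> h.py <<'E'
Hn=np.array([582.5,86.5]);e=np.array([np.cos(np.deg2rad(77.2)),np.sin(np.deg2rad(77.2))])
def lid(s,z):
    p=arm.sense()["ee_pos"];d=p[:2]-Hn;print("s",round(d@e,1),"off",round(d@[e[1],-e[0]],1),"z",round(p[2],1));go((*(Hn+s*e),z),np.deg2rad(77.2)-np.pi)
E
python3 -c "
from h import *
lid(20,205)"
```

```text
clock: 12.25
ee_pos: [596.9, 205.0, 190.2]
tool_rot: [3.122, -0.346, -0.003]
force: [-0.5, 0.6, 0.1]
width: -0.2
grasp_force: 0.0
s 118.7 off -12.2 z 190.2
pos [596.9 205.  190.2] F [-0.5  0.6  0.1] w -0.2 t 12.25
shift tool [ 11.9  98.8 -14.8]
rotvec tool [0.    0.002 0.003] shift in new axes [ 12.2  98.7 -14.8]
```

```bash
python3 -m creep '[[0,0,0,12,0,-15,-1],[0,0,0,0,15,0,-1],[0,0,0,0,15,0,-1],[0,0,0,0,15,0,-1],[0,0,0,0,15,0,-1]]'
python3 -m creep '[[0,0,0,0,15,0,-1],[0,0,0,0,15,0,-1],[0,0,0,0,12,0,-1],[0,0,0,0,0,0,-1]]'
python3 -c "
from h import *
lid(-17,205)
print([(np.round(d['position']).tolist(),round(d['confidence'],2)) for d in (arm.get_image('top') is None) or arm.landmark_of('top','lid_edge')])"
```

```text
clock: 12.67
ee_pos: [595.2, 145.2, 207.7]
tool_rot: [-3.121, 0.34, -0.004]
force: [0.9, 3.7, 6.3]
width: 0.1
grasp_force: 0.0
clock: 13.0
ee_pos: [585.1, 101.8, 205.7]
tool_rot: [3.121, -0.345, -0.002]
force: [-0.7, 0.1, 0.1]
width: 0.1
grasp_force: 0.0
s 15.5 off -0.9 z 205.7
pos [585.1 101.8 205.7] F [-0.7  0.1  0.1] w 0.1 t 13.0
shift tool [ 0.8 32.5  0.7]
rotvec tool [0.001 0.001 0.003] shift in new axes [ 0.9 32.5  0.7]
[([571.0, 65.0, 261.0], 0.71), ([581.0, 86.0, 69.0], 0.32), ([468.0, 377.0, -1.0], 0.18)]
```

```bash
python3 -m creep '[[0,0,0,0,20,1,-1],[0,0,0,0,20,1,-1],[0,0,0,0,20,2,-1],[0,0,0,0,18,3,-1],[0,0,0,0,20,9,-1],[0,0,0,0,20,13,-1],[0,0,0,0,0,0,-1]]'
python3 -m creep '[[0,0,0,0,9,13,-1],[0,0,0,0,9,13,-1],[0,0,0,0,5,14,-1],[0,0,0,0,3,14,-1],[0,0,0,0,0,0,-1]]'
python3 -c "
from h import *
lid(-140,90)
print([(np.round(d['position']).tolist(),round(d['confidence'],2)) for d in (arm.get_image('top') is None) or arm.landmark_of('top','lid_edge')])"
```

```text
clock: 13.68
ee_pos: [558.3, -12.8, 173.6]
tool_rot: [3.122, -0.345, -0.01]
force: [-0.0, 0.7, -0.9]
width: 0.1
grasp_force: 0.0
clock: 14.1
ee_pos: [552.4, -36.4, 118.6]
tool_rot: [-3.122, 0.342, 0.012]
force: [-0.9, 0.6, -0.9]
width: 0.0
grasp_force: 0.0
s -126.6 off -2.1 z 118.6
pos [552.4 -36.4 118.6] F [-0.9  0.6 -0.9] w 0.0 t 14.1
shift tool [ 2.2 13.4 28.5]
rotvec tool [0.    0.007 0.005] shift in new axes [ 2.1 13.4 28.6]
[([536.0, -86.0, 122.0], 0.56)]
```

```bash
python3 -m creep '[[0,0,0,2,6,10,-1],[0,0,0,0,4,10,-1],[0,0,0,0,0,7,-1],[0,0,0,0,0,3,-1],[0,0,0,0,0,0,-1],[0,0,0,0,0,0,-1]]'
python3 -m creep '[[0,0,0,0,0,2,-1],[0,0,0,0,0,2,-1],[0,0,0,0,0,0,-1]]'
python3 -m creep '[[0,0,0,0,0,1.5,-1],[0,0,0,0,0,1,-1],[0,0,0,0,0,0,-1]]'
```

```text
clock: 14.7
ee_pos: [554.7, -46.7, 92.9]
tool_rot: [-3.123, 0.342, 0.001]
force: [0.2, -0.7, 0.4]
width: 0.0
grasp_force: 0.0
clock: 14.95
ee_pos: [555.0, -46.8, 89.3]
tool_rot: [3.123, -0.342, 0.0]
force: [0.5, 0.5, 0.2]
width: 0.3
grasp_force: 0.1
clock: 15.2
ee_pos: [554.9, -46.8, 86.7]
tool_rot: [3.123, -0.342, 0.0]
force: [0.5, 0.3, 0.1]
width: 0.0
grasp_force: 0.1
```

```bash
python3 -m creep '[[0,0,0,0,0,1.5,-1],[0,0,0,0,0,1,-1],[0,0,0,0,0,0,-1]]'
python3 -m creep '[[0,0,0,0,0,1,-1],[0,0,0,0,0,0,-1],[0,0,0,0,0,0,-1]]'
python3 -m creep '[[0,0,0,0,0,1,-1],[0,0,0,0,0,0,-1],[0,0,0,0,0,0,-1]]'
```

```text
clock: 15.45
ee_pos: [554.8, -46.8, 84.0]
tool_rot: [-3.123, 0.342, 0.0]
force: [0.2, 0.1, 0.4]
width: -0.0
grasp_force: 0.0
clock: 15.7
ee_pos: [554.8, -46.7, 83.1]
tool_rot: [-3.123, 0.342, 0.0]
force: [0.7, 0.8, -0.0]
width: 0.1
grasp_force: 0.0
clock: 15.95
ee_pos: [555.0, -46.8, 83.0]
tool_rot: [-3.123, 0.342, 0.0]
force: [-3.0, -0.2, 5.5]
width: 0.0
grasp_force: 2.7
```

```bash
python3 -m creep '[[0,0,0,0,0,1,-1],[0,0,0,0,0,0,-1],[0,0,0,0,0,0,-1]]'
python3 -m creep '[[0,0,0,0,0,-10,-1],[0,0,0,0,0,-30,-1],[0,0,0,0,0,-40,-1],[0,0,0,0,0,-40,-1],[0,0,0,0,0,-40,-1],[0,0,0,0,0,0,-1]]'
python3 - <<'E'
from h import *
n="scene";I,P,ok=cloud(n);cv2.imwrite("pics/s2.png",I)
for c in("scene","top"):
  if c=="top":P_=cloud("top")[1]
  for t in("lid_edge","hasp_hinge_line","hasp_tip"):print(c,t,[(np.round(d["position"]).tolist(),round(d["confidence"],2)) for d in arm.landmark_of(c,t)])
for X in(P,P_):
    r=X[...,:2]-Hn;s=r@e;o=r@[e[1],-e[0]]
    for a,b in((-180,-150),(-150,-110),(-35,-5)):
        m=(s>a)&(s<b)&(abs(o)>40)&(abs(o)<125)&(X[...,2]>60)&(X[...,2]<140);print(a,m.sum(),np.round(np.median(X[m][:,2]),1))
lid(-290,200)
E
```

```text
clock: 16.2
ee_pos: [555.0, -46.8, 83.0]
tool_rot: [3.123, -0.342, -0.001]
force: [-5.3, 0.4, 10.8]
width: 0.0
grasp_force: 5.1
clock: 16.7
ee_pos: [559.4, -47.7, 252.4]
tool_rot: [3.121, -0.342, 0.027]
force: [0.1, 0.6, 0.7]
width: 0.0
grasp_force: 0.0
scene lid_edge [([540.0, -100.0, 81.0], 0.79)]
scene hasp_hinge_line [([541.0, -100.0, 97.0], 0.8)]
scene hasp_tip [([520.0, -180.0, 172.0], 0.65)]
top lid_edge [([536.0, -93.0, 74.0], 0.68), ([538.0, -97.0, 91.0], 0.27)]
top hasp_hinge_line [([540.0, -100.0, 92.0], 0.61)]
top hasp_tip [([692.0, 317.0, -2.0], 0.69), ([521.0, -177.0, 173.0], 0.48)]
-180 565 83.5
-150 794 83.5
-35 656 83.5
-180 0 nan
-150 0 nan
-35 499 83.0
s -136.1 off 1.7 z 239.1
pos [554.  -46.6 239.1] F [ 0.3 -0.2 -0.4] w 0.1 t 17.1
shift tool [ -2.4 153.9  39.1]
rotvec tool [-0.     0.004  0.005] shift in new axes [ -1.7 153.9  39.1]
  return _methods._mean(a, axis=axis, dtype=dtype,
  ret = ret.dtype.type(ret / rcount)
```

View pics/s2.png

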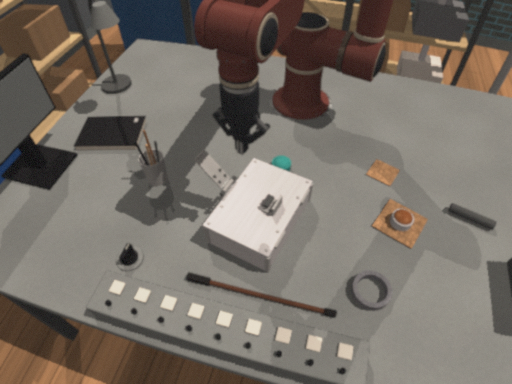

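The lid is shut: its top is level at 83 mm, the lens is still on the pad, and the hasp is still folded back. I'll go behind the hasp, clear of the tumbler.

```bash
python3 -m creep '[[0,0,0,-2,25,0,-1],[0,0,0,0,35,0,-1],[0,0,0,0,35,0,-1],[0,0,0,0,35,0,-1],[0,0,0,0,35,0,-1],[0,0,0,0,17,0,-1],[0,0,0,0,0,0,-1],[0,0,0,0,0,0,-1]]'
python3 -m creep '[[0,0,0,0,0,20,-1],[0,0,0,0,0,30,-1],[0,0,0,0,0,30,-1],[0,0,0,0,0,18,-1],[0,0,0,0,0,0,-1],[0,0,0,0,0,0,-1]]'
python3 -c "
from h import *
lid(-220,141)"
```

```text
clock: 17.77
ee_pos: [513.0, -224.5, 240.1]
tool_rot: [-3.121, 0.345, 0.003]
force: [-0.2, -0.5, 0.1]
width: -0.2
grasp_force: 0.0
clock: 18.27
ee_pos: [513.1, -222.4, 141.9]
tool_rot: [-3.121, 0.34, 0.005]
force: [0.8, -0.4, 0.9]
width: -0.1
grasp_force: 0.0
s -316.6 off 0.7 z 141.9
pos [ 513.1 -222.4  141.9] F [ 0.8 -0.4  0.9] w -0.1 t 18.2667
shift tool [ -0.1 -96.6   1.1]
rotvec tool [-0.001  0.003  0.007] shift in new axes [ -0.7 -96.6   0.9]
```

```bash
python3 -m creep '[[0,0,0,0,-15,0,-1],[0,0,0,0,-15,0,-1],[0,0,0,0,-12,0,-1],[0,0,0,0,-12,0,-1],[0,0,0,0,-12,0,-1],[0,0,0,0,-12,0,-1],[0,0,0,0,-12,0,-1],[0,0,0,0,0,0,-1]]'
python3 -c "
from h import *
lid(-180,152)
arm.get_image('top');arm.get_image('scene')
for c in('top','scene'):print([(np.round(d['position']).tolist(),round(d['confidence'],2)) for d in arm.landmark_of(c,'hasp_tip')])"
```

```text
clock: 18.93
ee_pos: [539.3, -141.6, 163.7]
tool_rot: [3.109, -0.338, 0.026]
force: [-28.4, -5.4, 57.8]
width: -0.3
grasp_force: 28.3
s -232.0 off 8.4 z 163.7
pos [ 539.3 -141.6  163.7] F [-28.4  -5.4  57.8] w -0.3 t 18.9333
shift tool [ -8.3 -52.2  10.9]
rotvec tool [ 0.012 -0.018  0.007] shift in new axes [ -8.4 -52.   11.7]
[([533.0, -118.0, 205.0], 0.66)]
[([533.0, -124.0, 198.0], 0.72), ([497.0, -348.0, 2.0], 0.62), ([540.0, -98.0, 76.0], 0.29)]
```

The finger's sloped back is riding on the hasp's end. I'll back off, go higher, and push with the fingertips only.

```bash
python3 -m creep '[[0,0,0,0,10,0,-1],[0,0,0,0,10,-5,-1],[0,0,0,0,15,-10,-1],[0,0,0,0,0,-15,-1],[0,0,0,0,0,0,-1],[0,0,0,0,0,0,-1]]'
python3 - <<'E'
from h import *
arm.get_image('top')
I,P,ok=cloud('scene');cv2.imwrite("pics/s3.png",cv2.resize(I[110:270,130:330],None,fx=3.5,fy=3.5))
lid(-235,178)
for c in('top','scene'):print([(np.round(d['position']).tolist(),round(d['confidence'],2)) for d in arm.landmark_of(c,'hasp_tip')])
E
```

```text
clock: 19.63
ee_pos: [527.1, -170.6, 176.2]
tool_rot: [3.121, -0.341, 0.008]
force: [-0.4, -0.5, 0.0]
width: 0.2
grasp_force: 0.0
s -262.6 off 1.4 z 173.5
pos [ 525.7 -169.8  173.5] F [-0.2  0.6 -1.1] w -0.4 t 19.7333
shift tool [ -1.3 -27.6  -4.5]
rotvec tool [-0.    -0.001  0.006] shift in new axes [ -1.4 -27.6  -4.5]
[([532.0, -132.0, 201.0], 0.44), ([469.0, 377.0, -1.0], 0.31)]
[([530.0, -138.0, 196.0], 0.75), ([584.0, 86.0, 82.0], 0.34)]
```

View pics/s3.png

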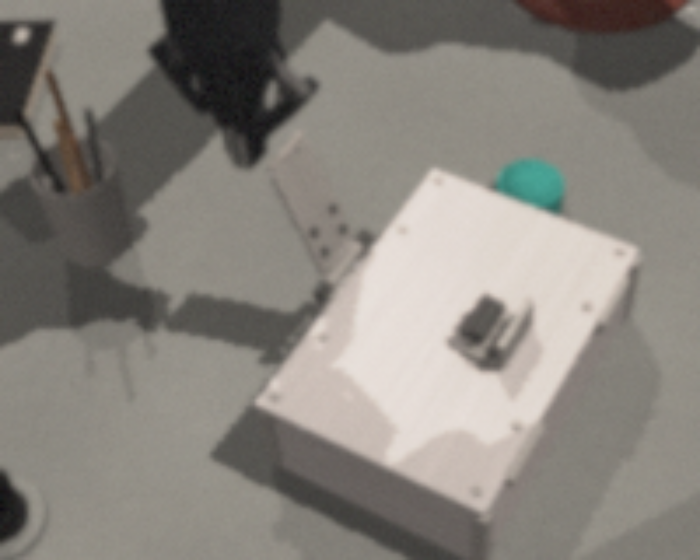

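The picture shows the nib of the fingers just outside the hasp's end at (245,150), with the hasp near upright and the gripper clear. I'll push on with a small overlap.

```bash
python3 -m creep '[[0,0,0,-1,-6,-8,-1],[0,0,0,0,-8,0,-1],[0,0,0,0,-8,0,-1],[0,0,0,0,-8,0,-1],[0,0,0,0,-8,0,-1],[0,0,0,0,0,0,-1]]'
python3 -c "
from h import *
lid(-190,180)
arm.get_image('top');arm.get_image('scene')
for c in('top','scene'):print([(np.round(d['position']).tolist(),round(d['confidence'],2)) for d in arm.landmark_of(c,'hasp_tip')])"
```

```text
clock: 20.33
ee_pos: [533.0, -131.3, 181.2]
tool_rot: [-3.122, 0.339, 0.0]
force: [-0.9, -0.2, 0.1]
width: -0.2
grasp_force: 0.0
s -223.4 off 0.0 z 181.2
pos [ 533.  -131.3  181.2] F [-0.9 -0.2  0.1] w -0.2 t 20.3333
shift tool [  0.2 -33.4   1.2]
rotvec tool [-0.001  0.     0.007] shift in new axes [ -0.  -33.4   1.2]
[([539.0, -110.0, 206.0], 0.48)]
[([536.0, -114.0, 201.0], 0.71)]
```

```bash
python3 -m creep '[[0,0,0,0,-10,0,-1],[0,0,0,0,-10,0,-1],[0,0,0,0,-10,1,-1],[0,0,0,0,-12,2,-1],[0,0,0,0,-12,5,-1],[0,0,0,0,-12,7,-1],[0,0,0,0,0,0,-1]]'
python3 -c "
from h import *
lid(-132,152)
arm.get_image('top');arm.get_image('scene')
for c in('top','scene'):print([(np.round(d['position']).tolist(),round(d['confidence'],2)) for d in arm.landmark_of(c,'hasp_tip')])"
```

```text
clock: 21.12
ee_pos: [546.3, -65.8, 164.1]
tool_rot: [-3.122, 0.338, 0.005]
force: [0.1, 0.3, -1.2]
width: -0.1
grasp_force: 0.0
s -156.5 off -1.5 z 164.1
pos [546.3 -65.8 164.1] F [ 0.1  0.3 -1.2] w -0.1 t 21.1167
shift tool [  1.7 -24.5  12.1]
rotvec tool [-0.001  0.003  0.008] shift in new axes [  1.5 -24.5  12.1]
[([554.0, -35.0, 189.0], 0.49)]
[]
```

```bash
python3 -m creep '[[0,0,0,1,-12,5,-1],[0,0,0,0,-12,8,-1],[0,0,0,0,-8,9,-1],[0,0,0,0,-7,10,-1],[0,0,0,0,-4,8,-1],[0,0,0,0,-3,7,-1],[0,0,0,0,0,0,-1],[0,0,0,0,0,0,-1]]'
python3 -c "
from h import *
lid(-110,112)
arm.get_image('top');arm.get_image('scene')
for c in('top','scene'):print([(np.round(d['position']).tolist(),round(d['confidence'],2)) for d in arm.landmark_of(c,'hasp_tip')])"
```

```text
clock: 21.98
ee_pos: [557.3, -23.6, 118.2]
tool_rot: [-3.123, 0.342, 0.003]
force: [-0.2, -0.1, -0.3]
width: 0.1
grasp_force: 0.0
s -112.9 off -0.2 z 118.2
pos [557.3 -23.6 118.2] F [-0.2 -0.1 -0.3] w 0.1 t 21.9833
shift tool [ 0.2 -2.9  6.2]
rotvec tool [-0.     0.002  0.005] shift in new axes [ 0.2 -2.9  6.2]
[([566.0, 9.0, 123.0], 0.58)]
[([562.0, 8.0, 119.0], 0.64)]
```

```bash
python3 -m creep '[[0,0,0,0,-2,4,-1],[0,0,0,0,-1,4,-1],[0,0,0,0,0,2,-1],[0,0,0,0,0,0,-1],[0,0,0,0,0,0,-1]]'
python3 -m creep '[[0,0,0,0,0,2,-1],[0,0,0,0,0,0,-1],[0,0,0,0,0,0,-1]]'
python3 -m creep '[[0,0,0,0,0,1.5,-1],[0,0,0,0,0,0,-1],[0,0,0,0,0,0,-1]]'
```

```text
clock: 22.6
ee_pos: [558.3, -20.9, 108.9]
tool_rot: [-3.123, 0.342, 0.001]
force: [0.4, -0.5, 0.1]
width: 0.2
grasp_force: 0.0
clock: 22.85
ee_pos: [558.5, -21.0, 107.2]
tool_rot: [3.123, -0.342, -0.0]
force: [-0.7, -0.3, 0.1]
width: 0.0
grasp_force: 0.0
clock: 23.1
ee_pos: [558.8, -21.0, 106.2]
tool_rot: [-3.123, 0.342, -0.001]
force: [-1.4, 0.6, 3.9]
width: 0.2
grasp_force: 1.4
```

```bash
python3 -m creep '[[0,0,0,0,0,1.5,-1],[0,0,0,0,0,0,-1],[0,0,0,0,0,0,-1]]'
python3 -m creep '[[0,0,0,0,0,1,-1],[0,0,0,0,0,0,-1],[0,0,0,0,0,0,-1]]'
```

```text
clock: 23.35
ee_pos: [558.9, -21.0, 105.9]
tool_rot: [-3.123, 0.342, -0.0]
force: [-4.9, 0.8, 7.9]
width: -0.1
grasp_force: 4.4
clock: 23.6
ee_pos: [559.0, -20.9, 105.7]
tool_rot: [-3.123, 0.342, -0.0]
force: [-6.8, 1.1, 12.9]
width: 0.4
grasp_force: 6.4
```

```bash
python3 -m creep '[[0,0,0,0,0,1,-1],[0,0,0,0,0,0,-1],[0,0,0,0,0,0,-1]]'
python3 -m creep '[[0,0,0,0,0,1,-1],[0,0,0,0,0,0,-1],[0,0,0,0,0,0,-1]]'
```

```text
clock: 23.85
ee_pos: [559.1, -20.9, 105.4]
tool_rot: [-3.123, 0.342, -0.0]
force: [-7.6, 1.9, 15.3]
width: -0.3
grasp_force: 7.8
clock: 24.1
ee_pos: [559.0, -20.6, 102.9]
tool_rot: [-3.122, 0.342, -0.001]
force: [-2.7, 3.0, 7.8]
width: 0.0
grasp_force: 3.5
```

```bash
python3 -m creep '[[0,0,0,0,0,1,-1],[0,0,0,0,0,0,-1],[0,0,0,0,0,0,-1]]'
```

```text
clock: 24.35
ee_pos: [559.0, -20.6, 100.8]
tool_rot: [-3.122, 0.342, -0.001]
force: [0.3, 1.2, 2.6]
width: 0.3
grasp_force: 1.4
```

```bash
python3 -m creep '[[0,0,0,0,0,1.5,-1],[0,0,0,0,0,0,-1],[0,0,0,0,0,0,-1]]'
python3 -m creep '[[0,0,0,0,0,1.5,-1],[0,0,0,0,0,0,-1],[0,0,0,0,0,0,-1]]'
python3 -m creep '[[0,0,0,0,0,1,-1],[0,0,0,0,0,0,-1],[0,0,0,0,0,0,-1]]'
python3 -m creep '[[0,0,0,0,0,1,-1],[0,0,0,0,0,0,-1],[0,0,0,0,0,0,-1]]'
```

```text
clock: 24.6
ee_pos: [558.5, -21.2, 98.3]
tool_rot: [3.122, -0.342, -0.0]
force: [0.4, 0.2, 0.4]
width: 0.2
grasp_force: 0.6
clock: 24.85
ee_pos: [558.0, -21.1, 96.5]
tool_rot: [3.123, -0.342, -0.002]
force: [0.2, -0.1, 0.7]
width: 0.1
grasp_force: 0.0
clock: 25.1
ee_pos: [558.5, -21.1, 96.1]
tool_rot: [3.123, -0.342, -0.001]
force: [-0.0, -0.6, 0.0]
width: -0.3
grasp_force: 0.0
clock: 25.35
ee_pos: [558.7, -21.0, 95.5]
tool_rot: [3.123, -0.342, 0.0]
force: [-1.0, 0.3, 0.2]
width: 0.0
grasp_force: 0.7
```

```bash
python3 -m creep '[[0,0,0,0,0,1,-1],[0,0,0,0,0,0,-1],[0,0,0,0,0,0,-1]]'
python3 -m creep '[[0,0,0,0,0,1,-1],[0,0,0,0,0,0,-1],[0,0,0,0,0,0,-1]]'
```

```text
clock: 25.6
ee_pos: [558.8, -21.1, 95.4]
tool_rot: [3.123, -0.342, 0.0]
force: [-2.5, 0.3, 6.1]
width: 0.2
grasp_force: 2.9
clock: 25.85
ee_pos: [558.9, -21.1, 95.3]
tool_rot: [3.123, -0.342, -0.0]
force: [-4.9, 0.1, 9.9]
width: 0.0
grasp_force: 5.1
```

```bash
python3 -m creep '[[0,0,0,0,0,1,-1],[0,0,0,0,0,0,-1],[0,0,0,0,0,0,-1]]'
```

```text
clock: 26.1
ee_pos: [558.9, -21.1, 95.1]
tool_rot: [3.123, -0.342, -0.0]
force: [-7.1, 0.5, 14.3]
width: -0.2
grasp_force: 7.2
```

It is on a hard stop, 11 mm below where it met the nose, so it is home. I'll press slightly more, then lift clear and look.

```bash
python3 -m creep '[[0,0,0,0,0,1.5,-1],[0,0,0,0,0,0,-1],[0,0,0,0,0,0,-1],[0,0,0,0,0,0,-1]]'
python3 -m creep '[[0,0,0,0,0,-8,-1],[0,0,0,0,0,-20,-1],[0,0,0,0,0,-35,-1],[0,0,0,0,0,-40,-1],[0,0,0,0,0,-40,-1],[0,0,0,0,0,-40,-1],[0,0,0,0,0,0,-1],[0,0,0,0,0,0,-1]]'
python3 - <<'E'
from h import *
I,P,ok=cloud("wrist");cv2.imwrite("pics/w4.png",I)
I,P,ok=cloud("scene")
r=P[...,:2]-Hn;s=r@e;o=r@[e[1],-e[0]]
for a,b in((-180,-160),(-150,-130),(-125,-105),(-100,-85)):
    for lo,hi in((0,18),(50,120)):
        m=(s>a)&(s<b)&(abs(o)>=lo)&(abs(o)<hi)&(P[...,2]>60)&(P[...,2]<140);print(a,lo,m.sum(),np.round(np.median(P[m][:,2]),1))
for t in("tumbler","stick","tape","lens"):print(t,[(np.round(d["position"]).tolist(),round(d["confidence"],2)) for d in arm.landmark_of("scene",t)])
E
```

```text
clock: 26.43
ee_pos: [559.1, -21.1, 95.0]
tool_rot: [3.123, -0.342, -0.001]
force: [-10.4, 1.2, 21.1]
width: 0.0
grasp_force: 10.4
clock: 27.1
ee_pos: [560.3, -21.3, 277.9]
tool_rot: [3.122, -0.342, 0.012]
force: [-0.6, 0.0, -0.9]
width: 0.2
grasp_force: 0.0
-180 0 95 96.2
-180 50 314 83.6
-150 0 98 95.8
-150 50 324 83.5
-125 0 103 95.6
-125 50 327 83.5
-100 0 75 95.6
-100 50 251 83.6
tumbler [([498.0, -347.0, 4.0], 0.92), ([563.0, 10.0, 90.0], 0.48)]
stick [([780.0, 56.0, 2.0], 0.87)]
tape [([696.0, 316.0, 2.0], 0.59)]
lens [([472.0, 377.0, 2.0], 0.82), ([348.0, 4.0, -1.0], 0.53)]
```

View pics/w4.png

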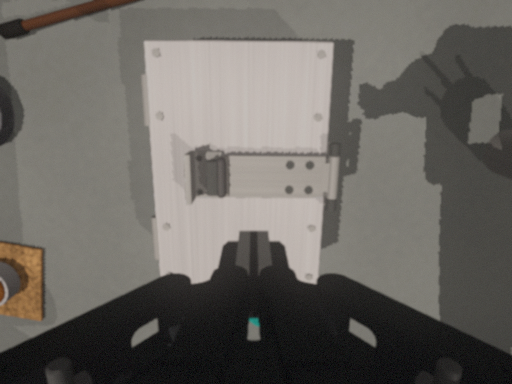

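The picture shows the hasp lying level, with its end under the catch at (215,175), and the lid shut. The hasp measures flat at about 95.7 mm, and nothing else has moved.

```bash
python3 -c "
from station import arm
print(arm.close_job())"
```

```text
the job is handed in; nothing more can be done
None
```

The job is handed in at about 27 s: the lens is flat in the middle of the 120 mm cork pad, the lid is shut, and the hasp is home under the catch after a final press of about 21 N; one mishap was roughly 64 N at the wrist (the limit is 120 N) when a finger briefly jammed against the open hasp, and the clamp was not rechecked once the lid was down.

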